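# Prise open the torque tester's battery cover

## Task

Pick up the flat pry tool from the rubber mat, put its blade through the slot in the tester's front edge and lever the hinged battery cover up, then swing it with the tool right back until it stops; the gripper itself must not touch the cover. Then lay the tool gently down flat on the rubber mat again and let go. Leave the small parts in the grey tray alone.

Things in the scene. Friction and masses are not known exactly. Their poses are not given: they have to be found in the camera images.
- tester: squat grey steel torque tester fixed to the table, 160 (x) by 210 (y) by 70 high; origin under its centre, x from its front (robot side) to its back. An aluminium battery cover lies flush in its top over a bay (x = -72 to 18 mm). A strip 8 thick (bare steel above, black below) closes the front, its face at x = -80. A square drive stands 20 high on the rear deck, 38 behind the hinge
- front_mid (a point): middle of the front strip's top outer edge, height 70. The pry slot is cut down from this edge: 44 wide, floor at height 54 (cover's underside: 66), open above and into the bay. Its middle lies up to 20 mm left or right of this point, differently each time, and is not measured: look or feel for it
- cover (a joint): angle of the battery cover in rad: 0 shut, 1.75 wide open at its stop, leaning a little backwards. The cover is 88 long from hinge to front edge, 108 wide, 4 thick. A stiff hinge at its far edge holds it wherever it is left (about 3 to 4 N upwards at the front edge moves it)
- cover_hinge (a point): middle of the cover's hinge line, which runs along the tester's y, level with the cover's top face (height 70 mm), 18 mm behind the tester's centre
- cover_edge (a point): middle of the cover's front edge, on its top face; moves with the cover
- pry_tool: flat pry tool, 0.12 kg: a grey handle 100 long (x), 22 wide (y), 26 high (z), and a straight flat steel blade 80 long, 14 wide, 2.5 thick from its front end at mid height (13 above the underside). Origin at the centre of the handle's underside, x towards the blade, z up. It lies flat on the mat
- tool_tip (a point): middle of the blade's tip, 130 mm ahead of the tool's origin and 13 mm above its underside
- mat: black rubber mat fixed on the table, 280 (x) by 160 (y) by 3 thick, origin under its centre; left or right of the tester
- radio_knob: matte black radio knob, 38 across, 24 high, standing in the grey parts tray (200 by 150 by 22) on the other side; origin under its centre; leave alone
- lens_cap: amber lens cap, 34 across, 18 high, standing in the tray; origin under its centre; leave alone
- toggle_unit: toggle switch unit, block 34 by 26 by 20 with a chrome stem up to 54 high, standing in the tray; origin under its centre; leave alone
Not all that is in view belongs to the job. Several things look just like the pry_tool: the one meant starts farthest to the robot's right.

How it is judged:
By the outcome, as a careful person would: the job done as asked, in the order asked, and still so for the second after the job is handed in, with the robot touching nothing.
It also fails if it takes over 58 s, if anything falls off the work surface, if the arm or the gripper's body presses on something with over 40 N, if the wrist force passes 120 N, or if a joint passes its speed limit or range.

## Robot

A 6-joint arm with a two-finger parallel gripper is mounted at the origin on the work surface. World frame = base frame: x ahead of the robot, y to its left, z up, the work surface at z = 0. Lengths are in m, angles in rad, forces in N, time in s.
With the tool pointing down it reaches from about 0.35 to 0.85 m from the base axis. Payload 8.1 kg.
Tool frame: the origin (TCP) lies at the very end of the fingers, on their centre line; the grasp point (between the pads) lies 19 mm behind it; z points along the fingers, y is the line along which they close (so a half turn about z gives the same grasp; the last joint's range is limited). The gripper opens to 93 mm and grips with 3 to 60 N. Pads are 15 mm wide; open, the fingers measure 128 mm over their backs; the gripper's body (75 mm by 188 mm) begins 65 mm behind the grasp point.
Start: joints at [1.231, 0.13, 1.488, -0, 1.523, -0.085], TCP at [0.151, 0.581, 0.219] pointing down, gripper open.
Joint ranges: [-2.96, 2.96], [-0.89, 2.26], [0.02, 2.5], [-1.34, 4.48], [0, 2.73], [-2.66, 2.66]. Speed limits (rad/s): [2.39, 2.39, 2.79, 3.14, 3.14, 3.14].

## Interface

Orientations are given as a rotation vector (axis times angle).
In Python, from plant import read_state, eyes, workorder gives the robot as it stands. The module is installed in compiled form; this text tells all that it offers.
- The arm moves only by the tool play_rows, never from a script. Its argument "targets" is one flat list of numbers, 4 for each row, row after row: the shift along the tool's x, y, z in cm, then the turn about the tool's z in degrees. In form: [dx, dy, dz, roll, dx, dy, dz, roll, ...]. A call has 1 to 8 rows; each row is the pose to reach, as a shift and turn from the pose commanded when the call began, along the tool's axes at that moment; what a row does not reach only later rows make up. A row lasts 1/12 s, in which the tool goes at most 41.7 mm and 7.16 degrees, less where a joint would pass 70% of its speed; a pose out of reach is approached as far as the arm can. A call with a gripper value outside its range is refused whole. "grip" is the finger opening in cm, from 0 to 9.3, set as the call begins (left out, the last holds). The fingers move at their own pace and stop on an object; "grip_force" is the grip in N (left out, the last holds). Time passes only in rows, so rows that repeat a pose let the fingers close. It gives the time, the measured TCP pose, the force, the opening and the grip force at its end, in the units of the state.
- read_state(): the state, without advancing time (a new reading comes with each control period).
- eyes.read_camera(name): name is "scene" or "top" or "wrist"; returns a dict with "image" (420x560x3 uint8, red, green, blue), "vfov" (degrees; the focal length in pixels is half the picture's height over the tangent of half this angle, whatever the lens; pixels are square), "cx", "cy" (the principal point, pixels), "cam_to_world" (4x4, takes a point from camera to world coordinates); the wrist camera has in their place "T_tool_cam" (4x4, takes a point from camera to tool coordinates, whose origin is the TCP and whose axes are the flange's). Camera axes: x right, y up, looking along -z (the intrinsics and any distortion apply to the point x, -y, -z); pixel columns grow to the right and rows downward; lengths in m; the calibration is good to about 2 mm. A picture is of the moment at which its call begins: read the wrist's pose just before it. There is no depth.
- workorder.close_job(): hands the job in; it is judged then, once.
The state is a dict: "t": time; "q": joint angles; "dq": joint speeds; "joint_torque": joint torques, N m; "tool_pos": TCP position; "orientation": TCP orientation; "force": force on the tool from outside, world axes, zero at the start; "wrist_torque": the same for the moment, N m; "opening": finger opening in m; "gripper_force": force on a finger pad.
Only numpy, scipy, OpenCV 4.12 (cv2) and the standard library are available. Lean on these libraries where they do the work, as an engineer would, in place of code of your own. Each camera call takes 0.05 s, during which the arm holds its last target. There are 200 camera calls.

## Working session

There is one attempt and no reset: what is moved stays moved. The work goes in short steps, Python scripts to look and compute and a tool call to move; the robot and the scene stay as the last step left them, time stands still between calls to the robot, and variables do not carry over. Pictures are saved under pics/ and viewed, at most 11 in all, crops included, and the job is handed in when it is done.

Besides the shell and the picture viewer there is one more tool, called after "Emit:" as name(argument=value, ...) on one line, values as JSON. play_rows: Moves the arm, as the interface text tells. Its arguments: {"type":"object","properties":{"targets":{"type":"array"},"grip":{"type":"number"},"grip_force":{"type":"number"}},"required":["targets"]}

```bash
mkdir -p pics
cat > h.py <<'E'
import numpy as np, cv2
from scipy.spatial.transform import Rotation as R
from plant import read_state, eyes, workorder
def cam(name):
    s=read_state(); c=eyes.read_camera(name)
    if 'cam_to_world' in c: T=np.array(c['cam_to_world'])
    else:
        W=np.eye(4);W[:3,:3]=R.from_rotvec(s['orientation']).as_matrix();W[:3,3]=s['tool_pos'];T=W@np.array(c['T_tool_cam'])
    im=np.array(c['image']);f=im.shape[0]/2/np.tan(np.radians(c['vfov'])/2)
    return dict(im=im,f=f,cx=c['cx'],cy=c['cy'],T=T,extra={k:v for k,v in c.items() if k not in('image','cam_to_world')})
def onz(c,u,v,z):
    d=c['T'][:3,:3]@np.array([(u-c['cx'])/c['f'],-(v-c['cy'])/c['f'],-1]);o=c['T'][:3,3]
    return o+d*(z-o[2])/d[2]
def proj(c,p):
    q=c['T'][:3,:3].T@(np.array(p)-c['T'][:3,3]);return c['cx']+c['f']*q[0]/-q[2],c['cy']-c['f']*q[1]/-q[2]
def save(n,im): cv2.imwrite('pics/'+n+'.png',cv2.cvtColor(im,cv2.COLOR_RGB2BGR))
E
python3 - <<'E'
from h import *
for n in('top','scene'):
    c=cam(n);save(n,c['im']);print(n,c['extra'],c['T'].round(3).tolist())
    np.save(n+'.npy',c['im'])
print(read_state())
E
```

```text
top {'vfov': 57.129502857632, 'cx': 280.04582480354077, 'cy': 215.54167609549577} [[0.024, 0.987, -0.158, 0.368], [-1.0, 0.026, 0.007, 0.126], [0.011, 0.158, 0.987, 1.102], [0.0, 0.0, 0.0, 1.0]]
scene {'vfov': 52.113497400583626, 'cx': 282.5933550447068, 'cy': 216.38994006080517} [[0.694, -0.557, 0.456, 1.016], [0.72, 0.55, -0.423, -0.363], [-0.015, 0.622, 0.783, 0.982], [0.0, 0.0, 0.0, 1.0]]
{'t': 0.1, 'q': array([ 1.23057086e+00,  1.31110250e-01,  1.48917218e+00, -1.53356364e-05,
        1.52303026e+00, -8.54015527e-02]), 'dq': array([-9.68647238e-05, -1.98027945e-03, -1.74673518e-03,  1.43758153e-03,
       -1.87617104e-03, -1.05738717e-04]), 'joint_torque': array([ 1.54037334e-03, -5.61336172e+01, -4.93098021e+01,  7.69893662e-02,
        2.92054022e-02, -6.69236101e-05]), 'tool_pos': array([0.15105254, 0.58012751, 0.21767668]), 'orientation': array([-3.99148775e-01, -3.11578068e+00,  2.64567357e-03]), 'force': array([-1.38154233, -0.28259283,  0.60016961]), 'wrist_torque': array([ 0.04946938, -0.06877002, -0.01488355]), 'gripper_force': 0.0, 'opening': 0.09323733953631544}
```

View pics/top.png

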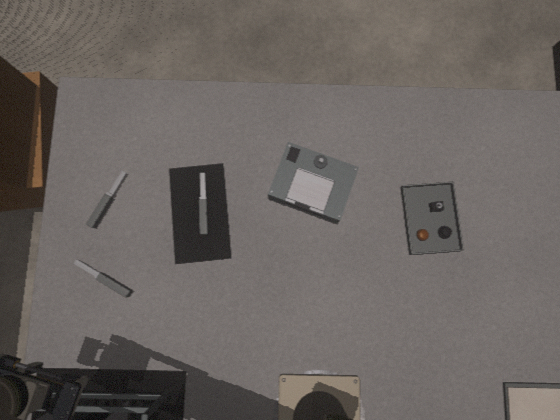

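View pics/scene.png

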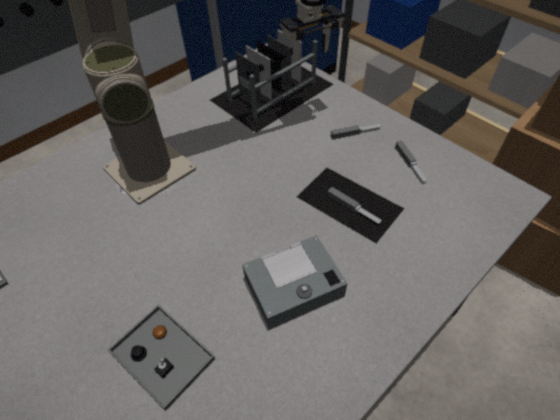

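The pictures show the robot base at top (320,400), the tester at top (313,182), and the tray at (432,218). There are three look-alike tools: A on the mat at top (203,203), B at (107,200), C at (103,278). In the top view the robot's right is image right (world -y), so A fits, being the rightmost and on the mat. I'll confirm it in a crop.

Run:
```python
from h import *
c=cam('top');im=c['im']
a=cv2.resize(im[155:275,160:240],None,fx=4.5,fy=4.5,interpolation=cv2.INTER_CUBIC)
b=cv2.resize(im[135:230,262:364],None,fx=4.2,fy=4.2,interpolation=cv2.INTER_CUBIC)
o=np.zeros((600,800,3),np.uint8);o[:540,:360]=a;o[:b.shape[0],365:365+b.shape[1]]=b
o=np.clip(o.astype(float)*1.8,0,255).astype(np.uint8)
save('crop1',o)
# tool A mask inside mat
g=im[...,:].max(2)
sub=np.zeros_like(g);sub[167:262,172:229]=1
m=((g>75)&(sub>0)).astype(np.uint8)
n,l,st,ce=cv2.connectedComponentsWithStats(m)
for i in range(1,n):
    if st[i][4]>30:
        pts=np.argwhere(l==i)[:,::-1].astype(np.float32);r=cv2.minAreaRect(pts);bp=cv2.boxPoints(r)
        print(st[i],r,[onz(c,*p,.016).round(4).tolist() for p in bp])
print(im[200,170:230].tolist()[::2]); 
for uv in[(107,200),(103,278),(203,203)]:print(uv,onz(c,*uv,.016).round(3))
for p in [(170,168),(223,164),(230,258),(176,263)]:print('mat',onz(c,*p,.003).round(3))
```

```text
[224 167   5  57 169] ((226.0, 195.0), (56.0, 4.0), 90.0) [[0.6801, 0.2841, 0.016], [0.6804, 0.2725, 0.016], [0.5164, 0.265, 0.016], [0.5161, 0.2763, 0.016]]
[199 172   8  62 418] ((202.5, 202.5), (61.0, 7.0), 90.0) [[0.6632, 0.3556, 0.016], [0.6637, 0.3354, 0.016], [0.4863, 0.3257, 0.016], [0.4858, 0.3454, 0.016]]
[172 223   3  39  75] ((173.0, 242.0), (38.0, 2.0), 90.0) [[0.5123, 0.4233, 0.016], [0.5124, 0.4177, 0.016], [0.4056, 0.4105, 0.016], [0.4054, 0.416, 0.016]]
[203 259  26   3  50] ((215.5, 260.0), (2.0, 25.0), 90.0) [[0.4131, 0.3301, 0.016], [0.4149, 0.2604, 0.016], [0.4093, 0.2601, 0.016], [0.4076, 0.3298, 0.016]]
[[107, 102, 103], [43, 41, 42], [50, 45, 48], [43, 38, 41], [46, 42, 40], [43, 40, 38], [34, 36, 36], [46, 46, 44], [42, 40, 39], [44, 38, 39], [37, 33, 36], [47, 44, 44], [42, 43, 41], [46, 43, 42], [56, 54, 52], [102, 97, 97], [103, 102, 98], [100, 98, 96], [64, 60, 59], [41, 40, 33], [46, 43, 41], [49, 46, 44], [40, 40, 37], [44, 44, 44], [42, 43, 40], [48, 39, 41], [48, 39, 40], [48, 46, 48], [76, 71, 70], [114, 110, 107]]
(107, 200) [0.574 0.613 0.016]
(103, 278) [0.354 0.603 0.016]
(203, 203) [0.572 0.339 0.016]
mat [0.676 0.444 0.003]
mat [0.693 0.289 0.003]
mat [0.418 0.256 0.003]
mat [0.401 0.408 0.003]
```

View pics/crop1.png

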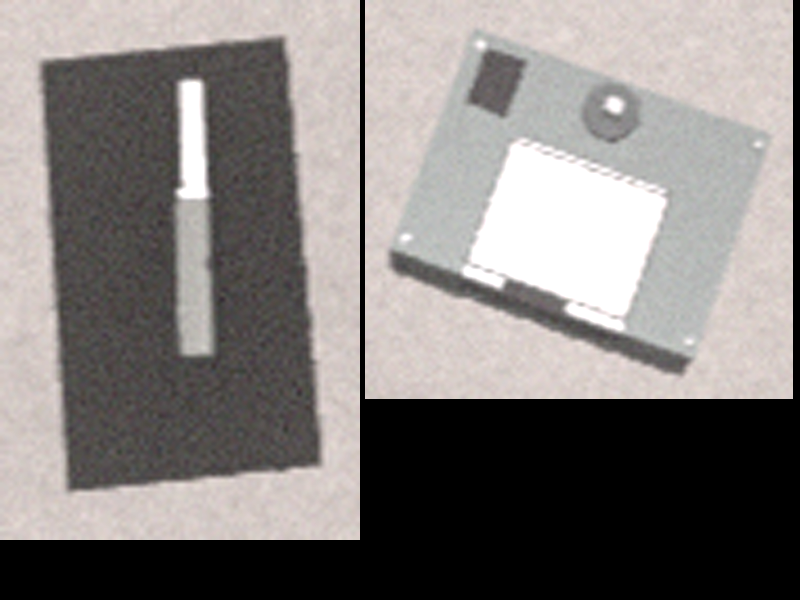

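The crop confirms tool A lies flat on the mat, blade pointing away from the robot. The slot shows as the dark gap between the two bright strips on the tester's front edge, about crop (507..567, 295).

```bash
cat >> h.py <<'E'
def togo(p,yaw_y=None):
    """shift in tool axes (cm) and roll (deg) to bring TCP to p and tool y to world heading yaw_y (deg)"""
    s=read_state();M=R.from_rotvec(s['orientation']).as_matrix()
    d=M.T@(np.array(p)-s['tool_pos'])*100
    h=np.degrees(np.arctan2(M[1,1],M[0,1]))
    return d.round(2), None if yaw_y is None else round(-((yaw_y-h+90)%180-90),2)
def line(pts):
    m=pts.mean(0);_,_,v=np.linalg.svd(pts-m);return m,v[0]
E
python3 - <<'E'
from h import *
c=cam('top');im=c['im'];g=im.max(2)
def axis(mask,z):
    uv=np.argwhere(mask)[:,::-1];P=np.array([onz(c,*p,z)[:2] for p in uv]);m,v=line(P)
    if v[0]<0:v=-v
    t=(P-m)@v;return m,np.degrees(np.arctan2(v[1],v[0])),t.min(),t.max()
sub=np.zeros(g.shape,bool);sub[170:240,195:215]=1
for nm,mk,z in(('blade',(g>115)&sub,.016),('handle',(g>70)&(g<=115)&sub,.029),('all',(g>70)&sub,.02)):
    print(nm,mk.sum(),axis(mk,z))
sub=np.zeros(g.shape,bool);sub[160:220,275:335]=1
m=((g>135)&sub).astype(np.uint8);n,l,st,ce=cv2.connectedComponentsWithStats(m)
for i in range(1,n):
    if st[i][4]>4:
        r=cv2.minAreaRect(np.argwhere(l==i)[:,::-1].astype(np.float32));bp=cv2.boxPoints(r)
        print(st[i],r,[onz(c,*p,.07).round(4)[:2].tolist() for p in bp])
print(eyes.read_camera('wrist')['T_tool_cam'])
s=read_state();print(R.from_rotvec(s['orientation']).as_matrix().round(3),s['tool_pos'])
print(togo([.57,.338,.2],92.6))
E
```

```text
blade 136 (array([0.62236504, 0.34396299]), np.float64(5.2852851781210735), np.float64(-0.03621189648219664), np.float64(0.03853060204153951))
handle 298 (array([0.54373639, 0.33625621]), np.float64(3.348955460788999), np.float64(-0.059525536349636234), np.float64(0.11648722304640426))
all 434 (array([0.56909606, 0.33963102]), np.float64(3.706748786706731), np.float64(-0.08401996060383587), np.float64(0.09355179907194337))
[ 285  168   48   46 1256] ((309.693603515625, 190.1272735595703), (40.149539947509766, 34.97455596923828), 20.323137283325195) [[0.5775, 0.1065], [0.6708, 0.0749], [0.634, -0.0294], [0.5416, 0.0034]]
[[ 4.89584120e-04  9.60548188e-01  2.78113177e-01  7.66221274e-02]
 [ 9.99999680e-01 -6.46295574e-04  4.71801016e-04 -6.16473040e-04]
 [ 6.32930926e-04  2.78112857e-01 -9.60548197e-01 -1.65757106e-01]
 [ 0.00000000e+00  0.00000000e+00  0.00000000e+00  1.00000000e+00]]
[[-0.968  0.252 -0.   ]
 [ 0.252  0.968 -0.001]
 [ 0.    -0.001 -1.   ]] [0.15110077 0.58037745 0.21812215]
(array([-46.65, -12.89,   1.82]), np.float64(-17.2))
```

Emit:
play_rows(targets=[-3,-0.8,0.3,-2,-7,-2,0.8,-5,-11,-3,1,-8,-15,-4.1,1,-11,-19,-5.2,1,-14,-23,-6.3,1,-16,-27,-7.4,1,-18,-31,-8.5,1,-18.3])

```text
t: 0.92
tool_pos: [0.4313, 0.4189, 0.2087]
orientation: [-0.105, 3.14, 0.0]
force: [0.1, 0.7, -0.3]
opening: 0.0932
gripper_force: 0.0
```

```bash
python3 -c "
from h import *
print(togo([.569,.339,.16],93.7),read_state()['tool_pos'])"
```

```text
(array([-13.21,  -8.89,   4.87]), np.float64(0.13)) [0.43128186 0.4188966  0.20867181]
```

Emit:
play_rows(targets=[-3,-2,1,0,-6,-4,2,0,-9,-6,3,0,-12,-8,4,0,-13,-8.9,4.8,0,-13.2,-8.9,4.9,0,-13.2,-8.9,4.9,0], grip=5)

```text
t: 1.5
tool_pos: [0.567, 0.3393, 0.1584]
orientation: [0.099, -3.138, 0.001]
force: [-0.0, -0.4, -0.8]
opening: 0.0519
gripper_force: 0.0
```

Run:
```python
from h import *
c=cam('wrist');im=c['im'];save('w1',im)
print(read_state()['tool_pos'],read_state()['force'])
for z in(.016,.029):
  for x in (.49,.53,.569,.64,.67): print(z,x,np.round(proj(c,[x,.339,z])))
```

```text
[0.5665367  0.34033345 0.15930421] [0.75760725 0.42834114 0.07503959]
0.016 0.49 [286. 117.]
0.016 0.53 [283. 163.]
0.016 0.569 [280. 204.]
0.016 0.64 [275. 273.]
0.016 0.67 [274. 300.]
0.029 0.49 [286. 117.]
0.029 0.53 [283. 165.]
0.029 0.569 [280. 208.]
0.029 0.64 [275. 279.]
0.029 0.67 [273. 307.]
```

View pics/w1.png

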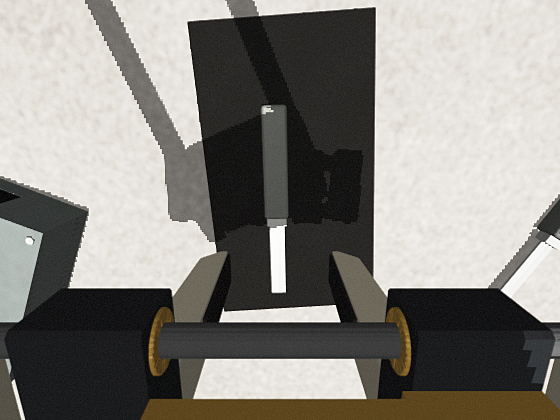

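The wrist view looks back from the far side. The handle spans rows 105–225 at columns 262–288, and the blade runs to (279,292). The tool lies between the open fingers.

Run:
```python
from h import *
c=cam('wrist');g=c['im'].max(2).astype(int)
def mids(rows,lo,hi,thr,z):
    o=[]
    for r in rows:
        x=np.where(g[r,lo:hi]>thr)[0]+lo
        if len(x): o.append((x.min(),x.max()))
    P=np.array([onz(c,(a+b)/2,r,z)[:2] for (a,b),r in zip(o,rows)]);return o,P
o,P=mids(range(232,288,4),262,295,150,.01725);print(o[:3],o[-2:]);m,v=line(P);v*=np.sign(v[0]);print('blade',m,np.degrees(np.arctan2(v[1],v[0])))
rows=range(190,214,4)
for r in (120,150,200):print(r,g[r,252:298:2])
col=g[95:112,275],g[212:232,276],g[284:300,279]
print(col)
for r,z in((105,.029),(222,.029),(226,.016),(293,.017)):print(r,onz(c,277,r,z))
```

```text
[(np.int64(268), np.int64(282)), (np.int64(269), np.int64(283)), (np.int64(269), np.int64(283))] [(np.int64(270), np.int64(283)), (np.int64(270), np.int64(283))]
blade [0.62319248 0.33993892] 4.647445147774242
120 [22 20 23 23 59 87 92 92 92 91 92 91 92 90 93 90 74 15 25 24 21 18 23]
150 [24 25 23 21 20 76 92 88 91 89 92 90 94 89 94 83 78 28 25 30 25 24 17]
200 [24 14 21 20 20 20 80 88 86 84 90 83 82 86 86 82 85 62 19 25 25 16 25]
(array([18, 20, 11, 22, 26, 19, 23, 29, 18, 19, 72, 77, 90, 91, 86, 93, 91]), array([ 84,  84,  82,  85,  86,  73,  76, 136, 143, 138, 139, 140, 135,
       121, 255, 255, 253, 252, 252, 252]), array([249, 246, 248, 246, 247, 247, 252, 255, 122,  22,  40,  37,  43,
        37,  44,  42]))
105 [0.48063437 0.33185178 0.029     ]
222 [0.58232103 0.33825594 0.029     ]
226 [0.59037435 0.3386659  0.016     ]
293 [0.66124774 0.34313694 0.017     ]
```

```bash
python3 -c "
from h import *
print(togo([.566,.3358,.0055],94.3))"
```

```text
(array([ 0.07, -0.52, 15.45]), np.float64(-0.55))
```

Emit:
play_rows(targets=[0.1,-0.5,3,-0.5,0.1,-0.5,6,-0.5,0.1,-0.5,9,-0.5,0.1,-0.5,11.5,-0.5,0.1,-0.5,13,-0.5,0.1,-0.5,13.5,-0.5,0.1,-0.5,13.5,-0.5])

```text
t: 2.18
tool_pos: [0.5653, 0.3355, 0.024]
orientation: [0.117, -3.138, 0.001]
force: [1.1, 0.1, 0.3]
opening: 0.0498
gripper_force: 0.0
```

```bash
python3 -c "
from h import *
print(togo([.566,.3358,.0055],94.3),read_state()['tool_pos'])"
```

```text
(array([-0.07,  0.03,  1.85]), np.float64(-0.02)) [0.56530529 0.33547669 0.02402381]
```

Emit:
play_rows(targets=[0,0,1,0,0,0,1.5,0,0,0,1.85,0,0,0,1.85,0])

```text
t: 2.52
tool_pos: [0.5665, 0.3349, 0.0059]
orientation: [0.115, -3.139, 0.0]
force: [-0.5, -0.4, 0.2]
opening: 0.0501
gripper_force: 0.0
```

Emit:
play_rows(targets=[0,0,0,0,0,0,0,0,0,0,0,0,0,0,0,0,0,0,0,0,0,0,0,0,0,0,0,0,0,0,0,0], grip=1.5, grip_force=55)

```text
t: 3.18
tool_pos: [0.5668, 0.335, 0.0065]
orientation: [-0.115, 3.139, 0.0]
force: [-0.1, 0.6, 2.2]
opening: 0.0219
gripper_force: 55.0
```

Gripped (opening 21.9 mm). Next I'll lift, and measure the slot in the top view.

Emit:
play_rows(targets=[0,0,-1,0,0,0,-3,0,0,0,-6,0,0,0,-9,0,0,0,-11,0,0,0,-11.5,0,0,0,-11.5,0])

```text
t: 3.77
tool_pos: [0.5679, 0.3356, 0.1239]
orientation: [-0.115, 3.135, 0.003]
force: [0.0, 0.3, -0.8]
opening: 0.0215
gripper_force: 55.0
```

Run:
```python
from h import *
c=cam('top');im=c['im'];big=cv2.resize(im[135:230,262:364],None,fx=8,fy=8,interpolation=cv2.INTER_CUBIC)
def toz(u,v,z=.07): return onz(c,262+(u+.5)/8-.5,135+(v+.5)/8-.5,z)[:2]
save('slot',np.clip(big[200:].astype(float)*1.5,0,255).astype(np.uint8))
# rectified map: tester frame, from cover mask (rough), yaw guess
g=im.max(2);fl=np.array([.5775,.1065]);fr=np.array([.5416,.0034])
sub=np.zeros(g.shape,bool);sub[160:220,275:335]=1
P=np.array([onz(c,p[1],p[0],.07)[:2] for p in np.argwhere((g>135)&sub)])
best=cv2.minAreaRect((P*1e4).astype(np.float32));print(best[0],best[1],best[2])
# tester top: grey-green mask
gg=im.astype(int);sub[:]=0;sub[138:228,262:362]=1
m=(sub&((gg[...,1]-gg[...,0])>4)).astype(np.uint8);m=cv2.morphologyEx(m,cv2.MORPH_CLOSE,np.ones((9,9)));m=cv2.morphologyEx(m,cv2.MORPH_OPEN,np.ones((3,3)))
n,l,st,ce=cv2.connectedComponentsWithStats(m);i=1+np.argmax(st[1:,4])
Q=np.array([onz(c,p[1],p[0],.07)[:2] for p in np.argwhere(l==i)]);r=cv2.minAreaRect((Q*1e4).astype(np.float32));print('top',r)
```

```text
(6262.9794921875, 316.8892822265625) (1091.4019775390625, 1413.9912109375) 70.80830383300781
top ((6952.15966796875, 501.7666320800781), (259.96417236328125, 55.67375183105469), 0.80284583568573)
```

View pics/slot.png

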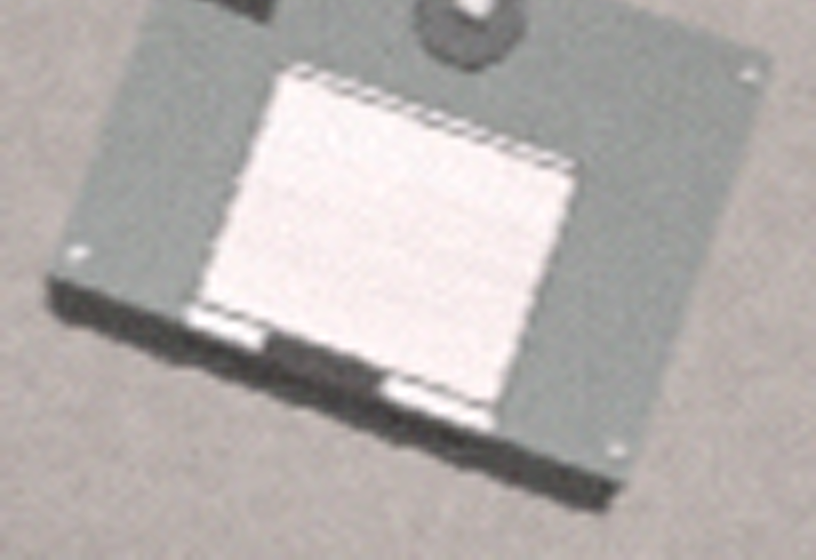

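Bright strips end at about (263,345) and (384,393) in this crop, with the dark slot between them. The tester's front top corners are at (50,278) and (620,482).

Run:
```python
from h import *
c=cam('top')
def z(u,v): return onz(c,262+(u+.5)/8-.5,135+(v+200+.5)/8-.5,.07)[:2]
L,Rr=z(50,278),z(620,482);y=(L-Rr)/np.linalg.norm(L-Rr);x=np.array([y[1],-y[0]])
print('corners',L,Rr,np.linalg.norm(L-Rr),'yaw',np.degrees(np.arctan2(x[1],x[0])))
fm=(L+Rr)/2;a,b=z(265,350),z(383,397)
for p in (z(190,325),a,b,z(492,428),z(285,65),z(578,165),z(205,300),z(497,405)):print(((p-fm)@x).round(4),((p-fm)@y).round(4))
mid=fm+x*0+y*(((a+b)/2-fm)@y);print('fm',fm,'slot',mid)
yaw=np.arctan2(x[1],x[0])
for d in(-.03,.025):
    tip=mid+x*d;t=tip-x*.0945;print(d,'tcp',t,togo([*t,.12],np.degrees(yaw)+90))
```

```text
corners [0.5908217  0.15315872] [ 0.52543853 -0.04174896] 0.20558201472506393 yaw -18.54439541515789
0.001 0.0523
0.0016 0.0254
0.0001 -0.0177
0.0027 -0.056
0.0984 0.0525
0.0996 -0.0541
0.011 0.0505
0.0107 -0.055
fm [0.55813012 0.05570488] slot [0.55935377 0.05935261]
-0.03 tcp [0.44131812 0.09894851] (array([ 1.414e+01, -2.258e+01,  1.000e-02]), np.float64(22.74))
0.025 tcp [0.49346239 0.08145635] (array([  9.07, -24.71,   0.  ]), np.float64(22.74))
```

Emit:
play_rows(targets=[1.5,-2.5,0,3,3.5,-5.6,0,7,5.5,-8.8,0,11,7.5,-12,0,15,9.5,-15.2,0,19,11.5,-18.4,0,22,13.5,-21.5,0,22.6,14.1,-22.6,0,22.6])

```text
t: 4.53
tool_pos: [0.4384, 0.0959, 0.118]
orientation: [-0.505, -3.095, 0.005]
force: [-0.5, -0.2, -1.8]
opening: 0.0216
gripper_force: 55.0
```

Emit:
play_rows(targets=[0,0,2,0,0,0,4,0,0,0,5,0,0,0,5,0])

```text
t: 4.87
tool_pos: [0.4392, 0.0989, 0.0671]
orientation: [-0.501, -3.094, 0.003]
force: [-0.5, -0.4, -1.2]
opening: 0.0214
gripper_force: 55.0
```

Run:
```python
from h import *
c=cam('top');im=c['im'];s=read_state();print(s['tool_pos'],togo([.4413,.0989,.05],71.4))
T=eyes.read_camera('top')
save('pre',np.clip(cv2.resize(im[150:260,240:350],None,fx=5,fy=5,interpolation=cv2.INTER_CUBIC).astype(float)*1.4,0,255).astype(np.uint8))
M=R.from_rotvec(s['orientation']).as_matrix();tip=s['tool_pos']-M[:,0]*.0945+[0,0,.0097]
print('tip expected',tip,proj(c,tip),'slot',proj(c,[.5594,.0594,.07]))
```

```text
[0.44043206 0.09914261 0.06885119] (array([-0.1 ,  0.01,  1.88]), np.float64(0.22))
tip expected [0.53010935 0.06934275 0.0781031 ] (np.float64(298.27567986758635), np.float64(216.5904764948016)) slot (np.float64(301.9357929698916), np.float64(206.5140220145171))
```

View pics/pre.png

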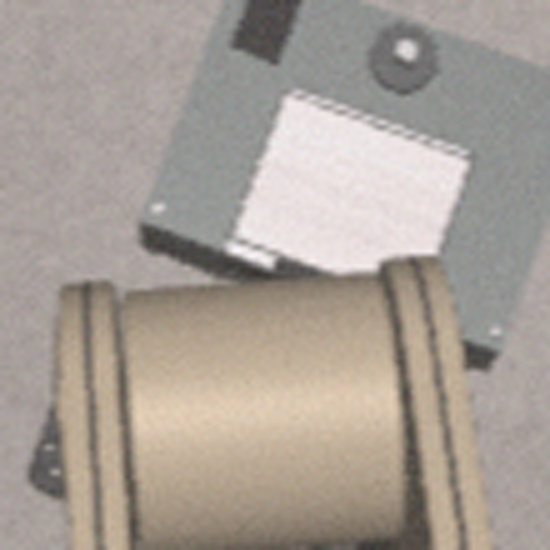

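Emit:
play_rows(targets=[-0.1,0,1,0.2,-0.1,0,1.85,0.2,-0.1,0,1.85,0.2,-0.1,0,1.85,0.2])

```text
t: 5.3
tool_pos: [0.443, 0.0989, 0.052]
orientation: [-0.507, -3.099, 0.001]
force: [-0.5, 0.2, -0.8]
opening: 0.0217
gripper_force: 55.0
```

Run:
```python
from h import *
s=read_state();print(s['tool_pos'],s['force'],togo([.4413,.0989,.05],71.4))
M=R.from_rotvec(s['orientation']).as_matrix();print(M.round(3).tolist())
c=cam('wrist');save('w2',np.clip(c['im']*1.3,0,255).astype(np.uint8));tip=s['tool_pos']-M[:,0]*.0945+[0,0,.0098];print(tip,proj(c,tip),proj(c,[.5594,.0594,.07]))
```

```text
[0.44295335 0.09888908 0.05204052] [-0.54440317  0.18901224 -0.83214316] (array([ 0.16, -0.05,  0.2 ]), np.float64(0.02))
[[-0.948, 0.319, -0.001], [0.319, 0.948, -0.0], [0.001, -0.001, -1.0]]
[0.53252554 0.06877164 0.06172669] (np.float64(280.34127012800894), np.float64(422.37812145877695)) (np.float64(279.7547757871305), np.float64(473.36714618489975))
```

View pics/w2.png

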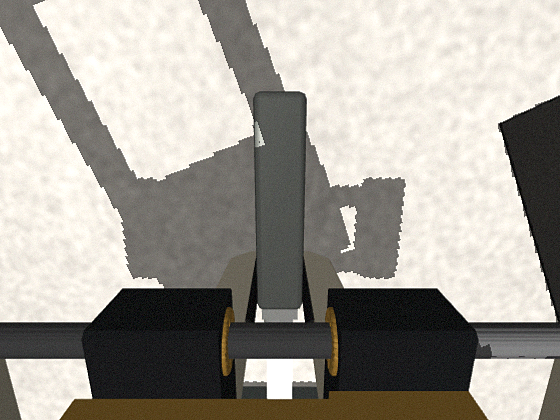

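The held tool is straight and centred (handle columns 255–306, blade at 280). The tester front is just visible at (280,385). I'll insert slowly.

Emit:
play_rows(targets=[-0.6,0,0.1,0,-1.2,0,0.15,0,-1.8,0,0.15,0,-2.4,0,0.15,0,-3,0,0.15,0,-3.5,0,0.15,0,-3.5,0,0.15,0])

```text
t: 5.93
tool_pos: [0.4778, 0.0873, 0.0514]
orientation: [0.508, 3.099, 0.0]
force: [-0.0, 0.4, -0.7]
opening: 0.0216
gripper_force: 55.0
```

Emit:
play_rows(targets=[-0.6,0,0,0,-1.2,0,0,0,-1.7,0,0,0,-1.9,0,0,0,-1.9,0,0,0])

```text
t: 6.35
tool_pos: [0.4952, 0.0814, 0.0512]
orientation: [0.508, 3.1, 0.0]
force: [0.6, 0.5, -1.7]
opening: 0.0217
gripper_force: 55.0
```

Run:
```python
from h import *
s=read_state();print(s['force'],s['wrist_torque'],togo([.4413,.0989,.05],71.4))
```

```text
[ 0.55255721  0.45020198 -1.65606096] [-0.02226609 -0.03257598  0.04491886] (array([ 5.67, -0.07,  0.12]), np.float64(-0.02))
```

Emit:
play_rows(targets=[0,0,-0.4,0,0,0,-0.8,0,0,0,-1.2,0,-0.1,0,-1.7,0,-0.1,0,-2.2,0,-0.1,0,-2.2,0])

```text
t: 6.85
tool_pos: [0.4959, 0.0814, 0.0743]
orientation: [0.507, 3.1, 0.0]
force: [-2.2, 0.5, -3.0]
opening: 0.0217
gripper_force: 55.0
```

Run:
```python
from h import *
s=read_state();print(s['force'],s['wrist_torque'],togo([.4952,.0814,.0512],71.4))
c=cam('scene');a=proj(c,[.6,.05,.1]);print(a);u,v=map(int,a)
save('sc1',np.clip(cv2.resize(c['im'][v-90:v+70,u-100:u+110],None,fx=3.5,fy=3.5,interpolation=cv2.INTER_CUBIC)*1.4,0,255).astype(np.uint8))
```

```text
[-2.21521077  0.52224284 -2.9545783 ] [ 0.06363202  0.50616897 -0.03576267] (array([ 0.07, -0.03,  2.31]), np.float64(0.01))
(np.float64(291.3196717860188), np.float64(252.8466268378281))
```

View pics/sc1.png

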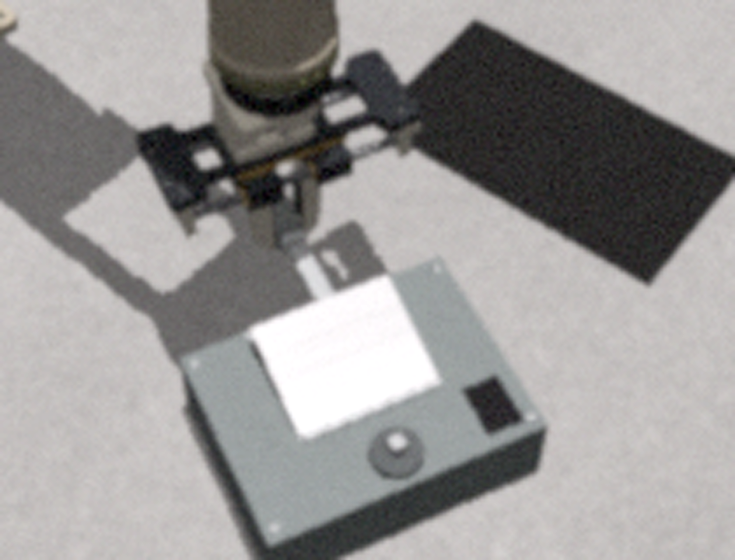

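The crop shows the cover (white, front edge at (255,325)–(390,275)) raised at the front with the blade under it at (315,280). I'll carry on along the arc.

Emit:
play_rows(targets=[-0.1,0,-0.5,0,-0.3,0,-1.1,0,-0.6,0,-1.7,0,-1,0,-2.2,0,-1.35,0,-2.7,0,-1.7,0,-3.2,0,-1.7,0,-3.2,0], grip_force=60)

```text
t: 7.48
tool_pos: [0.5134, 0.0756, 0.1068]
orientation: [0.508, 3.098, 0.0]
force: [-2.2, 0.0, -2.0]
opening: 0.0217
gripper_force: 60.0
```

Run:
```python
from h import *
s=read_state();print(s['force'],s['wrist_torque'],togo([.4952,.0814,.0512],71.4))
c=cam('scene');np.save('sc2.npy',c['im'])
H=np.array([.5581,.0557]);x=np.array([np.cos(np.radians(-18.6)),np.sin(np.radians(-18.6))]);y=np.array([-x[1],x[0]])
for th in range(0,110,15):
    t=np.radians(th)
    print(th,[np.round(proj(c,[*(H+x*(.098-.088*np.cos(t))+y*k),.07+.088*np.sin(t)])) .tolist() for k in(-.056,.052)])
g=c['im'].min(2);m=np.zeros(g.shape,np.uint8);m[150:300,230:350]=g[150:300,230:350]>140
n,l,st,ce=cv2.connectedComponentsWithStats(m);i=1+np.argmax(st[1:,4]);ct=np.argwhere(l==i)[:,::-1]
print(st[i]);print(cv2.approxPolyDP(cv2.convexHull(ct.astype(np.int32)),4,True).reshape(-1,2).tolist())
```

```text
[-2.15452115  0.04354709 -1.98113558] [-0.02017428  0.28325212 -0.0460372 ] (array([ 1.92, -0.03,  5.55]), np.float64(-0.02))
0 [[263.0, 259.0], [301.0, 244.0]]
15 [[263.0, 255.0], [302.0, 240.0]]
30 [[264.0, 253.0], [304.0, 237.0]]
45 [[266.0, 253.0], [307.0, 237.0]]
60 [[269.0, 256.0], [310.0, 239.0]]
75 [[273.0, 261.0], [315.0, 244.0]]
90 [[277.0, 268.0], [319.0, 250.0]]
105 [[281.0, 277.0], [324.0, 259.0]]
[288 261  28  19 161]
[[315, 270], [297, 279], [288, 277], [304, 261]]
```

Emit:
play_rows(targets=[-0.6,0,-0.7,0,-1.3,0,-1.2,0,-2.1,0,-1.7,0,-3,0,-2,0,-3.8,0,-2.2,0,-4.5,0,-2.3,0,-4.5,0,-2.3,0])

```text
t: 8.12
tool_pos: [0.5566, 0.0608, 0.1292]
orientation: [0.508, 3.097, 0.0]
force: [1.5, 0.7, -0.7]
opening: 0.0213
gripper_force: 60.0
```

Run:
```python
from h import *
s=read_state();print(s['force'],s['wrist_torque'],togo([.4952,.0814,.0512],71.4))
c=cam('scene')
o=[np.clip(cv2.resize(i[150:310,190:360],None,fx=2.3,fy=3,interpolation=cv2.INTER_CUBIC)*1.5,0,255).astype(np.uint8) for i in (np.load('sc2.npy'),c['im'])]
save('sc3',np.hstack(o))
```

```text
[ 1.47425366  0.74519398 -0.7181367 ] [-0.00380305 -0.03454633 -0.02812116] (array([ 6.5 , -0.02,  7.78]), np.float64(-0.03))
```

View pics/sc3.png

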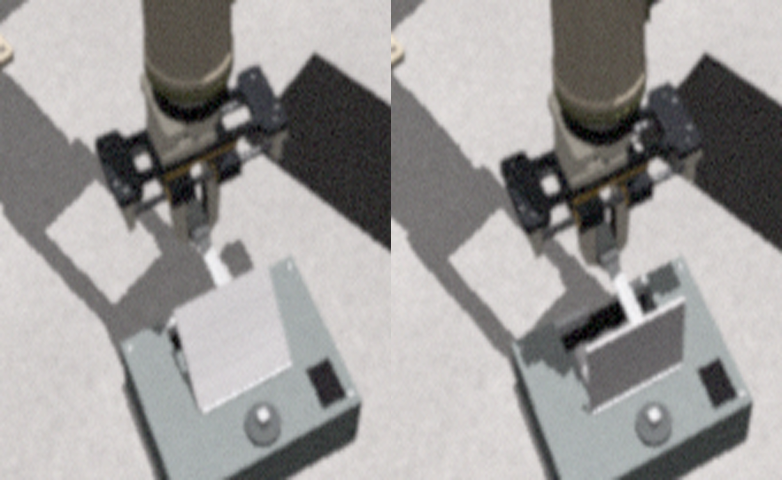

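The left panel shows the cover about 45° up. On the right it is nearly upright, its top edge from (587,350) to (685,300), with the blade tip against its underside. I'll push on to the stop.

Emit:
play_rows(targets=[-0.4,0,0,0,-0.8,0,0,0,-1.1,0,0,0,-1.4,0,0,0,-1.4,0,0,0])

```text
t: 8.58
tool_pos: [0.568, 0.0569, 0.128]
orientation: [0.508, 3.1, -0.0]
force: [-0.2, -0.1, -0.7]
opening: 0.0214
gripper_force: 60.0
```

Emit:
play_rows(targets=[-0.2,0,0,0,-0.4,0,0,0,-0.4,0,0,0])

```text
t: 8.83
tool_pos: [0.5711, 0.0558, 0.1278]
orientation: [-0.507, -3.099, 0.0]
force: [-2.6, 0.3, 0.4]
opening: 0.0215
gripper_force: 60.0
```

Emit:
play_rows(targets=[-0.2,0,0,0,-0.4,0,0,0,-0.4,0,0,0])

```text
t: 9.08
tool_pos: [0.5718, 0.0557, 0.1269]
orientation: [-0.505, -3.093, -0.001]
force: [-18.1, 6.8, 5.8]
opening: 0.0215
gripper_force: 60.0
```

Emit:
play_rows(targets=[-0.2,0,0,0,-0.3,0,0,0,-0.3,0,0,0])

```text
t: 9.33
tool_pos: [0.5727, 0.0553, 0.1259]
orientation: [-0.504, -3.088, -0.0]
force: [-24.6, 7.9, 5.9]
opening: 0.0218
gripper_force: 60.0
```

Run:
```python
from h import *
s=read_state();print(s['force'],s['wrist_torque'],togo([.4952,.0814,.0512],71.4))
c=cam('scene')
g=c['im'].astype(int)
save('sc4',np.clip(cv2.resize(c['im'][190:310,230:360],None,fx=5,fy=5,interpolation=cv2.INTER_CUBIC)*1.5,0,255).astype(np.uint8))
```

```text
[-24.64691029   7.85376085   5.86496726] [ 1.11949112  3.67111364 -0.06077373] (array([8.08, 0.02, 7.57]), np.float64(0.06))
```

The force climbed to 25 N at 81 mm of travel, against about 80 expected, so the stop is reached. Retracting.

Emit:
play_rows(targets=[0.5,0,0,0,1.5,0,0,0,3.5,0,0,0,6,0,0,0,9,0,0,0,12,0,0,0,13,0,0,0,13,0,0,0])

```text
t: 10.05
tool_pos: [0.4535, 0.0957, 0.1282]
orientation: [0.506, 3.1, 0.0]
force: [-0.3, 0.0, -1.3]
opening: 0.0214
gripper_force: 60.0
```

Run:
```python
from h import *
s=read_state();print(s['tool_pos'],s['force'])
c=cam('scene');cw=cam('wrist')
a=cv2.resize(c['im'][190:310,230:360],None,fx=3,fy=5,interpolation=cv2.INTER_CUBIC)*1.0
b=cv2.resize(cw['im'][:,:],(400,600))*1.0
save('sc4',np.clip(np.hstack([a,b])*1.4,0,255).astype(np.uint8))
# target on mat: TCP above previous grasp
print(togo([.5667,.335,.13],94.3))
H=np.array([.5581,.0557]);x=np.array([np.cos(np.radians(-18.6)),np.sin(np.radians(-18.6))]);y=np.array([-x[1],x[0]])
for th in(85,95,100.3):
    t=np.radians(th);print(th,[((np.array(proj(c,[*(H+x*(.098-.088*np.cos(t))+y*k),.07+.088*np.sin(t)]))-[230,190])*[3,5]).round().tolist() for k in(-.056,.052)])
```

```text
[0.45347794 0.09570093 0.12820543] [-0.289286    0.02351202 -1.26234372]
(array([-2.87, 26.28, -0.09]), np.float64(-22.87))
85 [[136.0, 377.0], [263.0, 290.0]]
95 [[145.0, 403.0], [273.0, 314.0]]
100.3 [[149.0, 418.0], [278.0, 329.0]]
```

View pics/sc4.png

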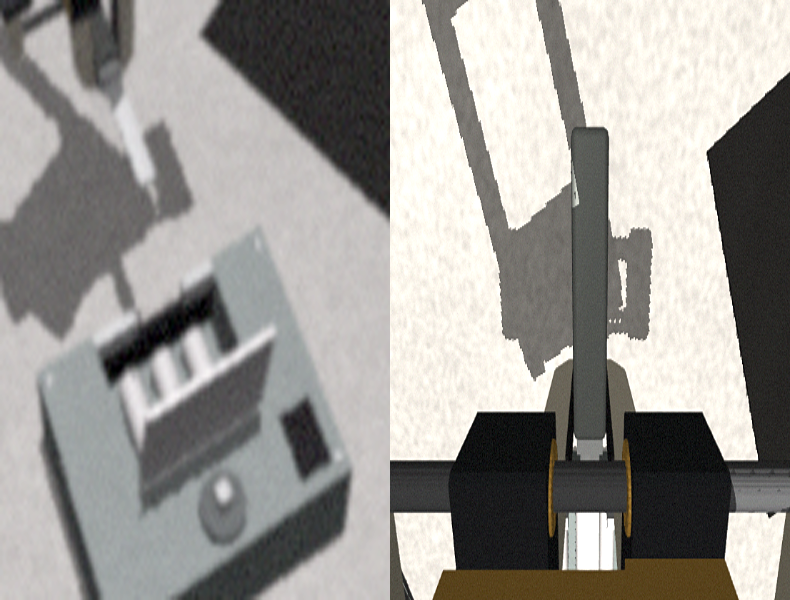

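The left panel shows the cover's top corners at (147,418) and (275,328), matching the 100° prediction, so it is at its stop. The right panel shows the tool still straight in the grip. Back to the mat.

Emit:
play_rows(targets=[0,2,0,0,0,5,0,-3,0,8.5,0,-7,-0.5,12,0,-11,-1,15.8,0,-15,-1.7,19.5,0,-19,-2.4,23,0,-22,-2.9,26.3,0,-22.8])

```text
t: 10.82
tool_pos: [0.5686, 0.3367, 0.1275]
orientation: [-0.12, 3.138, 0.0]
force: [0.1, 0.5, -0.7]
opening: 0.0217
gripper_force: 60.0
```

Emit:
play_rows(targets=[0,0,3,0,0,0,6,0,0,0,8.5,0,0,0,10,0,0,0,10.5,0,0,0,10.5,0])

```text
t: 11.32
tool_pos: [0.5659, 0.3343, 0.0214]
orientation: [0.114, -3.137, 0.002]
force: [0.6, -0.9, -0.9]
opening: 0.0214
gripper_force: 60.0
```

Run:
```python
from h import *
s=read_state();print(s['tool_pos'],s['force'],togo([.5667,.335,.0065],94.3))
```

```text
[0.56586495 0.33427079 0.02136082] [ 0.58831242 -0.91512015 -0.88156668] (array([-0.09,  0.07,  1.49]), np.float64(-0.13))
```

Emit:
play_rows(targets=[0,0,0.4,0,0,0,0.7,0,0,0,0.9,0,0,0,1.05,0,0,0,1.15,0,0,0,1.15,0])

```text
t: 11.82
tool_pos: [0.5663, 0.3351, 0.0119]
orientation: [-0.115, 3.139, 0.0]
force: [1.3, 0.0, -1.3]
opening: 0.0215
gripper_force: 60.0
```

Emit:
play_rows(targets=[0,0,0.1,0,0,0,0.15,0,0,0,0.2,0,0,0,0.25,0,0,0,0.25,0])

```text
t: 12.23
tool_pos: [0.5661, 0.335, 0.009]
orientation: [0.115, -3.139, 0.0]
force: [-0.1, 0.4, -1.2]
opening: 0.0218
gripper_force: 60.0
```

Emit:
play_rows(targets=[0,0,0.05,0,0,0,0.1,0,0,0,0.15,0,0,0,0.15,0])

```text
t: 12.57
tool_pos: [0.5662, 0.3351, 0.0077]
orientation: [-0.115, 3.139, 0.0]
force: [-0.1, -0.0, 0.5]
opening: 0.0212
gripper_force: 60.0
```

Emit:
play_rows(targets=[0,0,0.05,0,0,0,0.1,0,0,0,0.15,0,0,0,0.15,0])

```text
t: 12.9
tool_pos: [0.5664, 0.3352, 0.0068]
orientation: [-0.115, 3.139, 0.0]
force: [-3.0, -1.6, 5.9]
opening: 0.0215
gripper_force: 60.0
```

The tool is in contact with the mat. I'll ease the grip, then open and lift.

Emit:
play_rows(targets=[0,0,0.02,0,0,0,0.04,0,0,0,0.04,0,0,0,0.04,0], grip_force=4)

```text
t: 13.23
tool_pos: [0.5665, 0.3352, 0.0062]
orientation: [-0.115, 3.139, 0.0]
force: [-1.2, -0.7, 4.9]
opening: 0.0219
gripper_force: 4.0
```

Emit:
play_rows(targets=[0,0,0,0,0,0,0,0,0,0,0,0,0,0,0,0,0,0,0,0,0,0,0,0], grip=5)

```text
t: 13.73
tool_pos: [0.5661, 0.335, 0.0055]
orientation: [0.115, -3.139, 0.0]
force: [-0.1, 0.0, 0.2]
opening: 0.0495
gripper_force: 0.0
```

Emit:
play_rows(targets=[0,0,-0.5,0,0,0,-2,0,0,0,-4,0,0,0,-7,0,0,0,-10,0,0,0,-13,0,0,0,-15,0,0,0,-15,0])

```text
t: 14.4
tool_pos: [0.5695, 0.3368, 0.1645]
orientation: [-0.115, 3.129, 0.007]
force: [0.3, 0.2, 0.5]
opening: 0.0502
gripper_force: 0.0
```

Run:
```python
from h import *
s=read_state();print(s['t'],s['tool_pos'],s['force'],s['opening'])
c=cam('wrist');sc=cam('scene');g=c['im'].max(2).astype(int)
for r in(120,150,200):x=np.where(g[r,240:310]>65)[0]+240;print(r,x.min(),x.max())
x=np.where(g[90:300,278]>65)[0]+90;print('rows',x.min(),x.max(),onz(c,278,x.min(),.029),onz(c,278,x.max(),.017))
H=np.array([.5581,.0557])
o=np.hstack([cv2.resize(c['im'],(400,500)),cv2.resize(sc['im'][150:310,230:400],(400,500))]);save('fin',np.clip(o*1.3,0,255).astype(np.uint8))
```

```text
14.4 [0.56947992 0.33675942 0.16449358] [0.25833342 0.18280684 0.47183687] 0.050199827316158255
120 265 288
150 266 288
200 266 288
rows 99 284 [0.48019481 0.32861562 0.029     ] [0.65893093 0.34164548 0.017     ]
```

View pics/fin.png

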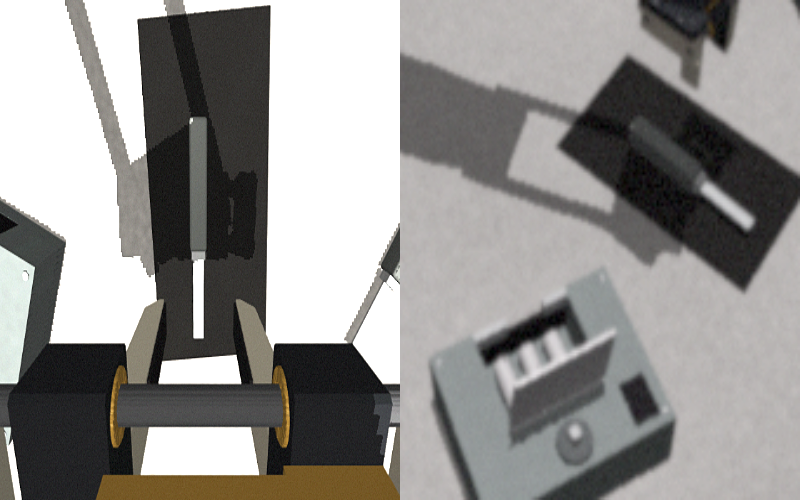

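The tool lies flat on the mat, handle at (198,185) and blade at (198,295). The cover still stands open at its stop, at right (560,370). The gripper is clear, so I'll hand in.

```bash
python3 -c "
from h import *
print(workorder.close_job())"
```

```text
the job is handed in; nothing more can be done
None
```

The job is handed in: the pry tool levered the battery cover up and swung it back to its stop, then was laid flat on the mat and released at about 14 s, with the tray parts untouched.

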